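Close and hold the sanding-pad press jig

ROBOT

A 7-joint arm with a two-finger parallel gripper is mounted at the origin on the work surface. World frame = base frame: x ahead of the robot, y to its left, z up, the work surface at z = 0. Lengths are in m, angles in rad, forces in N, time in s.
With the tool pointing down it reaches from about 0.35 to 0.9 m from the base axis. Payload 8.1 kg.
Tool frame: the origin (TCP) lies at the very end of the fingers, on their centre line; the grasp point (between the pads) lies 19 mm behind it; x points along the fingers, z is the direction in which the jaws open and shut, and the axes are right-handed (so a half turn about x gives the same grasp; the last joint's range is limited). The gripper opens to 85 mm and grips with 20 to 120 N. Pads are 22 mm wide; open, the fingers measure 114 mm over their backs; the gripper's body (76 mm by 85 mm) begins 54 mm behind the grasp point. The pads swing forward as they close: fully open they stand 13 mm farther back than shut.
Start: joints at [1.075, 0.434, 0.025, 1.573, -0.012, 1.134, -0.075], TCP at [0.239, -0.577, 0.231] pointing down, gripper open.
Joint ranges: [-2.62, 2.62], [-0.44, 2.09], [-1.27, 1.32], [0.08, 2.57], [-1.32, 4.46], [0.12, 2], [-2.74, 2.74]. Speed limits (rad/s): [2.22, 2.22, 3.01, 3.01, 3.14, 3.14, 3.14].

INTERFACE

Orientations are given as a unit quaternion [w, x, y, z].
In Python, from bench import robot gives the robot as it stands.
- The arm moves only by the tool carry_out, never from a script. Its argument "plan" is a list of rows, each a list of 5 numbers: the shift along the world's x, y, z in mm, then the turn about the world's z in degrees, then the opening, from -1 (shut) to 1 (fully open). In form: [[tx, ty, tz, twist, hand], ...]. A call has 1 to 10 rows; each row is the pose to reach, as a shift and turn from the pose commanded when the call began; what a row does not reach only later rows make up. A row lasts 1/12 s, in which the tool goes at most 41.7 mm and 7.16 degrees, less where a joint would pass 70% of its speed; a pose out of reach is approached as far as the arm can. A call with a gripper value outside its range is refused whole. The fingers move at their own pace and stop on an object; the grip force is fixed at half the most. Time passes only in rows, so rows that repeat a pose let the fingers close. It gives the time, the measured TCP pose, the force and the opening at its end, in the units of the state.
- robot.get_state(): the state, without advancing time (a new reading comes with each control period).
- robot.get_image(name): name is "scene" or "side" or "wrist"; returns (picture, depth): 420x560x3 uint8, red, green, blue; 420x560 float32, m along the optical axis (not along the pixel's ray), 0 where there is no reading.
- robot.camera_info(name): a dict with "camera_matrix" (3x3 intrinsics, pixels), "origin" and "attitude" of the camera in the world; the wrist camera has in their place "T_tool_cam" (4x4, takes a point from camera to tool coordinates, whose origin is the TCP and whose axes are the tool frame's). Camera axes: x right, y up, looking along -z (the intrinsics and any distortion apply to the point x, -y, -z); pixel columns grow to the right and rows downward; lengths in m; the calibration is good to about 2 mm. A picture is of the moment at which its call begins: read the wrist's pose just before it. camera_info takes no time and is no camera call.
- robot.hand_in(): hands the job in, once; it reports no verdict.
The state is a dict: "t": time; "joint_positions": joint angles; "qd": joint speeds; "joint_efforts": joint torques, N m; "tool_pos": TCP position; "eef_rot": TCP orientation; "ft_force": force on the tool from outside, world axes, zero at the start; "ft_torque": the same for the moment, N m; "opening": opening from 0.0 (shut) to 1.0 (fully open).
Only numpy, scipy, OpenCV 4.12 (cv2) and the standard library are available. Lean on these libraries where they do the work, as an engineer would, in place of code of your own. Each camera call takes 0.05 s, during which the arm holds its last target.

TASK

Swing the press jig's hasp off its catch and round to the side by about a quarter turn or more, then fit the round cover plate with the orange grip: slide it along over the platen's slot until the hole underneath finds the locating pin hidden below it and the plate drops on, level. Press the plate fully down against the springs and finish while still holding it pressed down, as the glue needs the pressure. Leave the abrasive roll and the yellow-banded tin where they stand.

Things in the scene. Friction and masses are not known exactly. Their poses are not given: they have to be found in the camera images.
- jig_mid (a point): Press jig, bolted down: green base 190 (its x) x 184 (its y) x 20 mm on the counter, carrying a spring platen 140 x 104 mm faced with brick-red abrasive. This point: middle of the platen's top when not pressed, 34 mm above the counter; fixed to the base. Axes are the jig's, z up.
- slot_mid (a point): Middle of the black slot in the platen (same point as jig_mid, fixed). A brass pin 14 mm thick stands up through the slot, top 9 mm above the unpressed platen, top 4 mm tapering to 7 mm. It is fixed, somewhere along the jig's x axis (y = 0) up to 15 mm either way from here: look for it before the cover hides it, or find it by sliding the cover along that axis.
- platen (a joint): How far the spring platen is pressed down, m: 0 up, 0.005 fully down on its stop. It starts to sink at about 4 N and is fully down at about 14 N; it springs back when let go. The cover's own weight does not press it.
- hasp (a joint): Swing of the hasp about its upright pivot, rad: 0 lying across the platen to its catch (jig's -y), growing counter-clockwise from above (tip first towards jig's +x), stop at 2.6. Light friction (about 1 N at the knob); stays where left. Until swung off it blocks the way above the pin. At 1.57 it lies along jig +x, beside the platen.
- hasp_pivot (a point): The hasp's pivot axis at the strap's mid height, 50 mm above the counter, at jig x = 0, y = +75 mm. Fixed. Axes are the jig's.
- hasp_knob (a point): Middle of the red upright knob on the steel hasp, 14 mm diameter, 30 mm tall, 85 mm from the pivot; its foot is 53 mm and its top 83 mm above the counter, this point 68 mm. The strap is 18 mm wide, 6 mm thick, 166 mm long. The knob does not turn in the strap.
- catch_top (a point): Top of the brass catch stud, 60 mm above the counter, at jig x = 0, y = -75 mm, 16 mm across. Fixed.
- cover_center (a point): Cover plate: round aluminium, 100 mm diameter, 20 mm thick, with an upright orange grip 24 mm diameter, 36 mm tall on its middle. This point: on its axis, 28 mm above its underside (grip from 20 to 56 mm). z up. Under its middle a blind hole 17 mm wide, 17 mm deep. Any turn about z will do. 0.2 to 0.4 kg. Riding on the pin's top its underside is 9 mm above the platen.
- roll_center (a point): A brick-red abrasive roll standing on end, 64 mm diameter, 50 mm high, with a hole; this point is its centre. To be left alone.
- tin_center (a point): A tin with a yellow band, 60 mm diameter, 65 mm high; this point is its centre. To be left alone.
Not all that is in view belongs to the job. Leave any green or turquoise look-alike of the part that bears cover_center alone.

How it is judged:
On the way, in this order (a step that is already met when the one before it is completed fails the run):
1. the hasp is swung off its catch, clear of the platen (1.4 rad or more), with the cover not yet on the pin (value of joint hasp above 1.4 rad), for 0.2 s.
2. the cover has dropped on the pin and lies level on the platen (value of joint hasp above 1.4 rad and x of cover_center in the frame of jig_mid between -0.026 and 0.026 m and y of cover_center in the frame of jig_mid between -0.007 and 0.007 m and z of cover_center in the frame of jig_mid below 0.0305 m and angle between cover_center's own z axis and vertical below 0.05 rad), for 0.1 s.
At the end, for the whole second after the job is handed in: Hasp at 1.4 rad or more; cover at rest on the pin, level within 0.05 rad, within 7 mm of the jig's x axis and 26 mm of its middle, underside at most 2.5 mm above the unpressed platen; platen pressed 3.5 mm or more of 5; the robot still bearing on the cover with over 3 N (all of step 2 and value of joint platen above 0.0035 m and linear speed of cover below 0.02 m/s and contact force between any of the fingers, the arm and cover above 3 N); the arm keeps its last pose, push and grip.
It fails at once if the abrasive roll or the tin is moved more than 30 mm or knocked over (distance of any of roll_center, tin_center from where it was at the start of the episode above 0.03 m or angle between any of roll_center, tin_center's own z axis and vertical above 0.5 rad).
It also fails if it takes over 64 s, if anything falls off the work surface, if the arm or the gripper's body presses on something with over 40 N, if the wrist force passes 120 N, or if a joint passes its speed limit or range.

## Working session

There is one attempt and no reset: what is moved stays moved. The work goes in short steps, Python scripts to look and compute and a tool call to move; the robot and the scene stay as the last step left them, time stands still between calls to the robot, and variables do not carry over. Pictures are saved under pics/ and viewed, and the job is handed in when it is done.

Besides the shell and the picture viewer there is one more tool, called after "Request:" by a JSON object that holds its "op" and its "data". carry_out: Moves the arm, as the interface text tells. Its arguments: {"type":"object","properties":{"plan":{"type":"array","items":{"type":"array","items":{"type":"number"}}}},"required":["plan"]}

```bash
mkdir -p pics; ls; cat > h.py <<'E'
import numpy as np, cv2
from bench import robot
def snap(name,tag):
    s=robot.get_state(); im,d=robot.get_image(name)
    cv2.imwrite(f'pics/{tag}.png',im[:,:,::-1]); np.savez(f'pics/{tag}.npz',im=im,d=d,pos=s['tool_pos'],rot=s['eef_rot'])
    return im,d,s
E
python3 - <<'E'
from h import *
for n in ['scene','side','wrist']:
    snap(n,n+'0'); print(n,robot.camera_info(n))
print(robot.get_state())
E
```

```text
pics
scene {'camera_matrix': array([[400.42247122,   0.        , 279.02949882],
       [  0.        , 400.42247122, 211.50829454],
       [  0.        ,   0.        ,   1.        ]]), 'origin': array([0.98027187, 0.06250263, 0.8188867 ]), 'attitude': array([0.57358274, 0.15887003, 0.21634666, 0.7739233 ])}
side {'camera_matrix': array([[400.61460598,   0.        , 280.8407914 ],
       [  0.        , 400.61460598, 208.52945641],
       [  0.        ,   0.        ,   1.        ]]), 'origin': array([0.31279402, 0.58511631, 0.58313002]), 'attitude': array([-0.14810815, -0.08153302,  0.44376123,  0.88005245])}
wrist {'camera_matrix': array([[376.62527762,   0.        , 278.1527883 ],
       [  0.        , 376.62527762, 204.16836464],
       [  0.        ,   0.        ,   1.        ]]), 'T_tool_cam': array([[-1.63956382e-04,  2.76904682e-01, -9.60897377e-01,
        -1.42573572e-01],
       [-1.39700227e-04,  9.60897375e-01,  2.76904705e-01,
         7.00048197e-02],
       [ 9.99999977e-01,  1.79637875e-04, -1.18861610e-04,
        -8.18993715e-04],
       [ 0.00000000e+00,  0.00000000e+00,  0.00000000e+00,
         1.00000000e+00]])}
{'t': 0.15, 'joint_positions': array([ 1.07538271,  0.43502908,  0.02497792,  1.57383757, -0.01156253,
        1.13399201, -0.07510243]), 'qd': array([-0.00071182, -0.00161892,  0.00054798, -0.00189842, -0.00018182,
        0.00066262,  0.00087372]), 'joint_efforts': array([ 2.01090152e-03, -6.70888138e+01,  1.02600172e+00, -3.16453528e+01,
        1.56046555e-02,  9.01116757e-03,  3.01977059e-05]), 'tool_pos': array([ 0.23905395, -0.5770938 ,  0.23074688]), 'eef_rot': array([ 0.58759425,  0.39300891,  0.58830332, -0.39265275]), 'ft_force': array([ 0.23155966, -0.25962837, -0.32419814]), 'ft_torque': array([-0.00176093, -0.04763851,  0.04788064]), 'opening': 0.9986519781571936}
```

View pics/scene0.png

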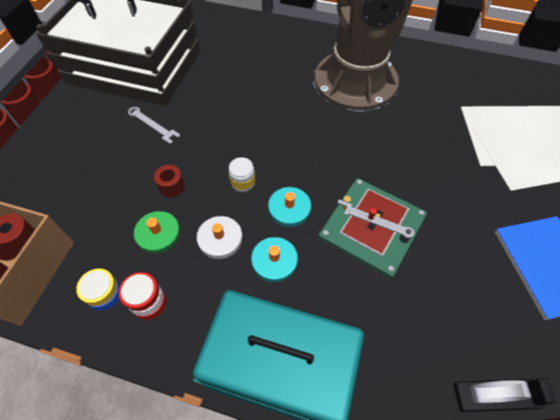

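View pics/side0.png

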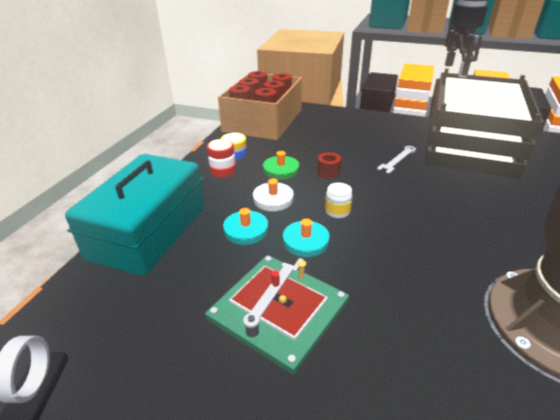

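View pics/wrist0.png

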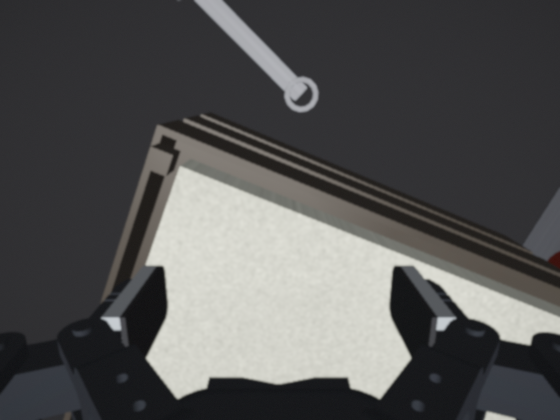

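The scene view shows the aluminium cover at about (219,236), the jig at about (373,225) and the tin at (241,175). In the side view the brass pin is visible at about (283,299). Next I'll zoom in and localise them.

```bash
cat >> h.py <<'E'
from scipy.spatial.transform import Rotation as R
def cam(n,s=None):
    c=robot.camera_info(n); K=c['camera_matrix']
    if n=='wrist':
        T=np.eye(4); q=s['eef_rot']; T[:3,:3]=R.from_quat([q[1],q[2],q[3],q[0]]).as_matrix(); T[:3,3]=s['tool_pos']
        T=T@c['T_tool_cam']; return K,T[:3,:3],T[:3,3]
    q=c['attitude']; return K,R.from_quat([q[1],q[2],q[3],q[0]]).as_matrix(),c['origin']
def ray(n,u,v,s=None):
    K,M,o=cam(n,s); d=M@np.array([(u-K[0,2])/K[0,0],-(v-K[1,2])/K[1,1],-1]); return o,d
def onz(n,u,v,z,s=None):
    o,d=ray(n,u,v,s); return o+d*(z-o[2])/d[2]
def proj(n,p,s=None):
    K,M,o=cam(n,s); c=M.T@(np.asarray(p)-o); return K[0,0]*c[0]/-c[2]+K[0,2], K[1,1]*-c[1]/-c[2]+K[1,2]
def crop(tag,x,y,w,h,k):
    im=cv2.imread(f'pics/{tag}.png')[y:y+h,x:x+w]; cv2.imwrite(f'pics/{tag}_c{x}_{y}.png',cv2.resize(im,None,fx=k,fy=k,interpolation=cv2.INTER_CUBIC))
E
python3 - <<'E'
from h import *
crop('scene0',310,170,130,110,6); crop('side0',200,250,160,115,5)
z=np.load('pics/scene0.npz')
# orange grips
for n in ['scene','side']:
    im=np.load(f'pics/{n}0.npz')['im']; hsv=cv2.cvtColor(im,cv2.COLOR_RGB2HSV)
    m=cv2.inRange(hsv,(8,170,120),(20,255,255))
    k,l,st,c=cv2.connectedComponentsWithStats(m)
    for i in range(1,k):
        if st[i,4]>40: print(n,c[i],st[i], onz(n,*c[i],0.038).round(4))
    m=cv2.inRange(hsv,(0,200,120),(4,255,255))
    k,l,st,c=cv2.connectedComponentsWithStats(m)
    for i in range(1,k):
        if 20<st[i,4]<200: print('red',n,c[i],st[i], onz(n,*c[i],0.068).round(4))
E
```

```text
scene [38.69298246  3.15789474] [ 30   0  20  10 114] [-0.0138 -1.0792  0.038 ]
scene [516.04938272   3.41358025] [492   0  46  11 324] [-0.4691  0.44    0.038 ]
scene [421.37053571  11.26785714] [409   5  26  13 224] [-0.3349  0.145   0.038 ]
scene [501.37628866  24.79123711] [482  15  43  18 388] [-0.3354  0.3955  0.038 ]
scene [ 3.65546218 37.25210084] [  0  29  11  19 119] [ 0.1736 -1.0773  0.038 ]
scene [289.31578947 199.36842105] [286 193   8  14  95] [ 0.4911 -0.0635  0.038 ]
scene [153.23134328 225.02238806] [147 218  13  15 134] [ 0.6448 -0.3355  0.038 ]
scene [217.56435644 230.59405941] [213 224  10  14 101] [ 0.6163 -0.1927  0.038 ]
scene [273.92 253.1 ] [270 247   9  14 100] [ 0.6323 -0.0569  0.038 ]
red scene [154.89285714 287.85714286] [153 279   4  18  28] [ 0.7854 -0.2538  0.068 ]
red scene [131.21052632 305.57894737] [121 300  20   9  38] [ 0.8311 -0.2815  0.068 ]
side [555.82795699  88.03225806] [551  77   9  24  93] [-0.1665 -1.1685  0.038 ]
side [414.30672269  83.91596639] [399  79  32  11 238] [ 0.3434 -1.0559  0.038 ]
side [410.47706422 103.64220183] [396  99  31  10 218] [ 0.3399 -0.8442  0.038 ]
side [554.19565217 118.92391304] [549 110  11  15  92] [-0.1097 -0.8521  0.038 ]
side [280.57692308 157.82051282] [276 151  10  14  78] [ 0.6453 -0.3342  0.038 ]
side [272.70422535 186.42253521] [268 179  10  15  71] [ 0.6156 -0.1917  0.038 ]
side [244.9125 218.4375] [241 212   8  13  80] [ 0.629  -0.0504  0.038 ]
side [306.05194805 229.83116883] [303 224   8  13  77] [ 0.4889 -0.0556  0.038 ]
```

```bash
ls pics
```

```text
scene0.npz
scene0.png
scene0_c310_170.png
side0.npz
side0.png
side0_c200_250.png
wrist0.npz
wrist0.png
```

View pics/scene0_c310_170.png

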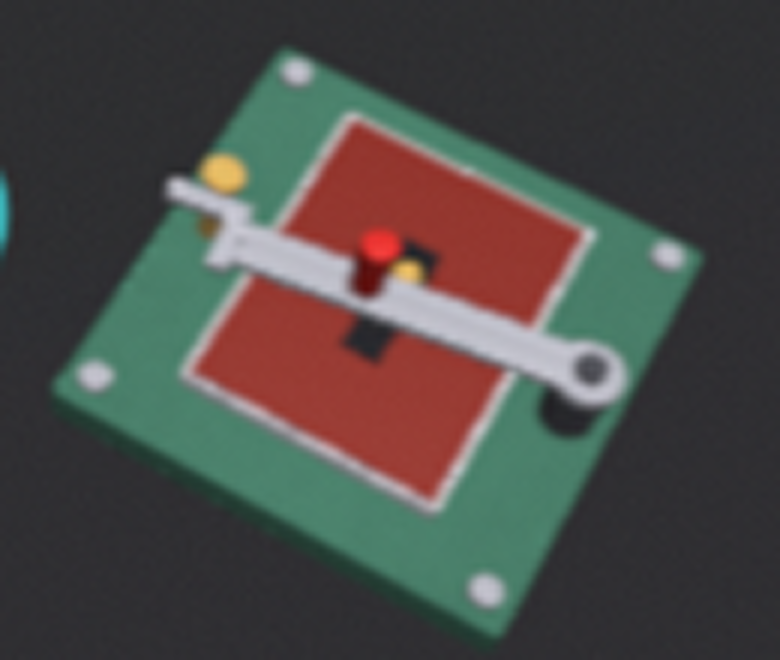

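View pics/side0_c200_250.png

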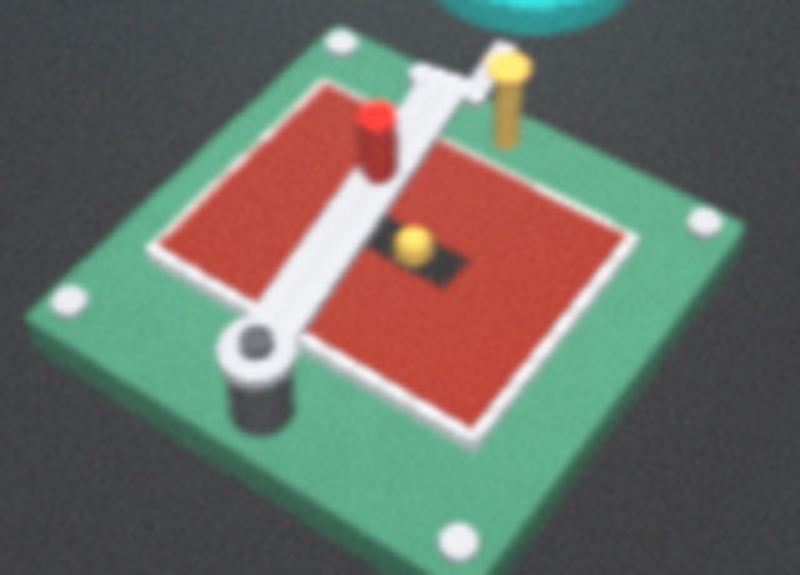

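```bash
python3 - <<'E'
from h import *
S=lambda x,y:(310+x/6,170+y/6); D=lambda x,y:(200+x/5,250+y/5)
for n,f,cs,cat,piv,pin,kn in [('scene',S,[(352,116),(595,235),(437,510),(184,374)],(223,172),(590,370),(407,270),(381,245)),('side',D,[(326,80),(637,237),(472,437),(150,247)],(510,66),(257,341),(413,241),(377,114))]:
    P=np.array([onz(n,*f(*c),.034)for c in cs]); m=P.mean(0)
    c=onz(n,*f(*cat),.060); p=onz(n,*f(*piv),.055); q=onz(n,*f(*pin),.042); k=onz(n,*f(*kn),.083)
    print(n,'corners',P.round(4).tolist()); print('mid',m.round(4),'cat',c.round(4),'piv',p.round(4),'cat-piv mid',((c+p)/2).round(4),'pin',q.round(4),'knob',k.round(4))
    y=(p-c)[:2]; y/=np.linalg.norm(y); x=np.array([y[1],-y[0]]); print('yaxis',y, np.degrees(np.arctan2(x[1],x[0])),np.linalg.norm((p-c)[:2]),'pin jig',(q-m)[:2]@x,(q-m)[:2]@y)
    e=[P[(i+1)%4]-P[i] for i in range(4)]; print([ (np.linalg.norm(v[:2]).round(4),np.degrees(np.arctan2(v[1],v[0])).round(1)) for v in e])
for n,ims in(('scene','scene0'),('side','side0')):
    im=np.load(f'pics/{ims}.npz')['im']; hsv=cv2.cvtColor(im,cv2.COLOR_RGB2HSV)
    m=cv2.inRange(hsv,(18,120,120),(32,255,255));k,l,st,c=cv2.connectedComponentsWithStats(m)
    for i in range(1,k):
        if st[i,4]>30: print('yel',n,c[i],onz(n,*c[i],.03).round(3))
print('roll',onz('scene',168,180,.025),onz('side',329,165,.025))
E
```

```text
scene corners [[0.4069, 0.1078, 0.034], [0.4344, 0.2067, 0.034], [0.5669, 0.1677, 0.034], [0.5391, 0.0692, 0.034]]
mid [0.4868 0.1378 0.034 ] cat [0.4652 0.0645 0.06  ] piv [0.5069 0.2086 0.055 ] cat-piv mid [0.486  0.1365 0.0575] pin [0.476  0.1397 0.042 ] knob [0.495 0.125 0.083]
yaxis [0.27814681 0.96053857] -16.149631440852367 0.15000642232724826 pin jig -0.010953756224855052 -0.0012202606161289264
[(np.float64(0.1027), np.float64(74.4)), (np.float64(0.138), np.float64(-16.4)), (np.float64(0.1023), np.float64(-105.7)), (np.float64(0.1378), np.float64(163.7))]
side corners [[0.5337, 0.0706, 0.034], [0.4006, 0.1085, 0.034], [0.4304, 0.2067, 0.034], [0.5625, 0.1686, 0.034]]
mid [0.4818 0.1386 0.034 ] cat [0.4611 0.0662 0.06  ] piv [0.5031 0.209  0.055 ] cat-piv mid [0.4821 0.1376 0.0575] pin [0.4728 0.1424 0.042 ] knob [0.4912 0.1263 0.083 ]
yaxis [0.28157234 0.95954   ] -16.354069095103327 0.14890425202726357 pin jig -0.009654185157867078 0.0011493210750361097
[(np.float64(0.1383), np.float64(164.1)), (np.float64(0.1027), np.float64(73.2)), (np.float64(0.1375), np.float64(-16.1)), 
[... 189 characters left out ...]
89.34729064] [ 0.813 -0.381  0.03 ]
yel side [417.09960159  72.46215139] [ 0.344 -1.229  0.03 ]
yel side [491.3988764   73.34269663] [ 0.048 -1.31   0.03 ]
yel side [556.85416667  80.3125    ] [-0.193 -1.293  0.03 ]
yel side [239.84375    143.72916667] [ 0.795 -0.391  0.03 ]
yel side [272.73684211 180.71052632] [ 0.629 -0.228  0.03 ]
yel side [337.82905983 207.92735043] [ 0.444 -0.165  0.03 ]
yel side [244.1   211.025] [ 0.647 -0.085  0.03 ]
yel side [306.15384615 221.88461538] [ 0.499 -0.092  0.03 ]
yel side [301.64864865 268.04054054] [0.466 0.049 0.03 ]
yel side [282.0212766  298.93617021] [0.477 0.135 0.03 ]
roll [ 0.51470243 -0.36378527  0.025     ] [ 0.51330738 -0.35981037  0.025     ]
```

```bash
python3 - <<'E'
from h import *
s=robot.get_state(); q=s['eef_rot']; M=R.from_quat([q[1],q[2],q[3],q[0]]).as_matrix(); print(M.round(3)); print('jaw deg',np.degrees(np.arctan2(M[1,2],M[0,2])))
for t,p in(('s',(241,163)),('d',(339,190))):
    print('tin top',onz('scene' if t=='s' else 'side',*p,.065))
for n in('scene','side'):
    im=np.load(f'pics/{n}0.npz')['im']; hsv=cv2.cvtColor(im,cv2.COLOR_RGB2HSV)
    m=cv2.inRange(hsv,(0,0,110),(180,60,255));k,l,st,c=cv2.connectedComponentsWithStats(m)
    for i in range(1,k):
        if st[i,4]>300: print(n,c[i],st[i],onz(n,*c[i],.018).round(3))
E
```

```text
[[-0.001  0.924  0.383]
 [ 0.001  0.383 -0.924]
 [-1.    -0.    -0.001]]
jaw deg -67.49677199899293
tin top [ 0.44257257 -0.1975493   0.065     ]
tin top [ 0.44925193 -0.18764125  0.065     ]
scene [49.62917933  9.27355623] [ 34   0  31  22 329] [-0.019 -1.052  0.018]
scene [117.89654459  24.32236706] [  47    0  136   55 4833] [-0.012 -0.791  0.018]
scene [506.19926874  12.69835466] [486   0  45  23 547] [-0.442  0.418  0.018]
scene [494.92578125  34.9609375 ] [475  18  44  27 512] [-0.309  0.385  0.018]
scene [107.38826185  63.38374718] [ 60  52  96  24 443] [ 0.169 -0.727  0.018]
scene [355.30160428  89.85989305] [316  57  82  49 935] [0.066 0.01  0.018]
scene [116.7265625   81.66145833] [ 72  71  91  23 384] [ 0.233 -0.661  0.018]
scene [153.25943396 124.26415094] [128 107  52  36 424] [ 0.354 -0.485  0.018]
scene [516.99470018 141.97940642] [ 461  106   99   85 6604] [0.135 0.451 0.018]
scene [240.85142857 169.1447619 ] [229 157  25  25 525] [ 0.427 -0.208  0.018]
scene [375.01773399 221.96945813] [ 338  188   77   68 1015] [0.481 0.139 0.018]
scene [219.13705584 236.99637418] [
[... 769 characters left out ...]
side [225.4200542  140.76422764] [209 132  35  18 369] [ 0.856 -0.416  0.018]
side [396.54896142 158.99406528] [377 145  39  29 337] [ 0.342 -0.464  0.018]
side [474.29872495 154.19672131] [435 146  80  17 549] [ 0.134 -0.563  0.018]
side [272.7991453 197.1207265] [252 182  43  30 936] [ 0.61  -0.175  0.018]
side [338.87596899 192.64147287] [325 182  28  23 516] [ 0.459 -0.246  0.018]
side [273.83884298 300.65564738] [ 229  257   99   83 1452] [0.493 0.133 0.018]
side [497.36870027 295.23607427] [484 269  44  69 377] [ 0.112 -0.01   0.018]
side [532.08704062 343.78336557] [511 328  49  33 517] [0.067 0.082 0.018]
side [ 22.44576271 367.33347458] [   0  335   49   68 2360] [0.818 0.386 0.018]
```

Request:
{"op": "carry_out", "data": {"plan": [[0,0,40,0,0],[10,40,40,0,0],[20,80,40,0,0],[35,118,40,0,0],[50,157,40,0,0],[65,195,40,0,0],[80,233,40,0,0],[95,271,40,0,0],[110,310,40,0,0],[125,348,40,0,0]]}}

```text
t: 0.98
tool_pos: [0.3643, -0.2274, 0.2714]
eef_rot: [0.588, 0.393, 0.588, -0.393]
ft_force: [1.0, -0.5, -0.2]
opening: 0.5
```

The scene and side cameras agree: jig middle is about (0.484, 0.138), x axis at -16.3°, and the pin is near jig x = -10 mm. I'll move above the knob, turning the jaws to its tangent.

Request:
{"op": "carry_out", "data": {"plan": [[13,36,0,6,0],[26,72,0,12,0],[39,108,0,18,0],[52,144,0,24,0],[65,180,-10,30,0],[78,216,-20,36,-0.1],[91,252,-35,42,-0.2],[104,288,-50,48,-0.2],[117,324,-60,54,-0.2],[130,353,-70,60,-0.2]]}}

```text
t: 1.82
tool_pos: [0.4941, 0.1265, 0.2006]
eef_rot: [0.706, 0.044, 0.706, -0.044]
ft_force: [1.2, -0.3, 0.8]
opening: 0.403
```

```bash
python3 - <<'E'
from h import *
im,d,s=snap('wrist','wrist1'); print(s['tool_pos'],s['joint_positions'].round(2),s['opening'])
for p in [(.4936,.1257,.083),(.4744,.141,.043),(.5055,.21,.055)]: print(proj('wrist',p,s))
E
```

```text
[0.49406562 0.12654679 0.20059729] [ 0.11  0.34 -0.59  1.85  0.22  1.01 -0.7 ] 0.40262232034385265
(np.float64(278.60733485665), np.float64(199.93319334413187))
(np.float64(252.71509989165318), np.float64(171.5702822457052))
(np.float64(280.48923422949457), np.float64(76.57705273671834))
```

View pics/wrist1.png

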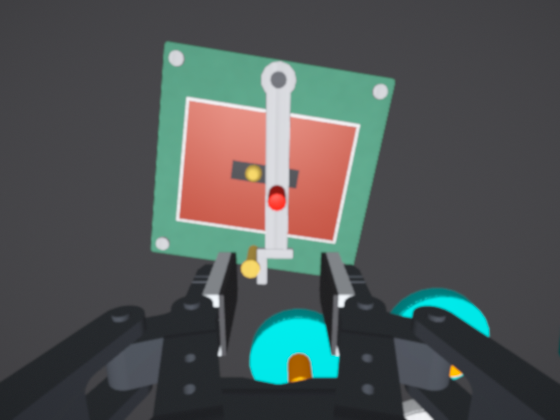

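The wrist view shows the knob top at (277,201), the pin at (254,173) and the pivot at (279,78). All are within about 2 px of the prediction. I'll refine the numbers from this view.

```bash
cat >h2.py <<'E'
E
python3 - <<'E'
from h import *
z=np.load('pics/wrist1.npz'); s={'tool_pos':z['pos'],'eef_rot':z['rot']}
f=lambda u,v,h:onz('wrist',u,v,h,s)[:2]
P=np.array([f(188,97,.034),f(360,124,.034),f(336,243,.034),f(177,219,.034)]); m=P.mean(0)
piv=f(278.5,78,.055); cat=f(250.5,269,.06); pin=f(253.5,173.5,.042); kn=f(277,202,.083)
y=(piv-cat)/np.linalg.norm(piv-cat); x=np.array([y[1],-y[0]])
print('mid',m,(piv+cat)/2,'piv',piv,'cat',cat,np.linalg.norm(piv-cat),'ang',np.degrees(np.arctan2(x[1],x[0])),'pin',pin,'jig',(pin-m)@x,(pin-m)@y,'knob',kn,np.linalg.norm(kn-piv))
v=kn-piv; th0=np.arctan2(v@x,-(v@y)); print('th0',th0)
piv=np.array([.506,.2095]) ; ang=np.radians(-16.3)
for t in np.arange(th0,2.0,np.radians(6)):
    a=t-np.pi/2+ang; p=piv+.085*np.array([np.cos(a),np.sin(a)]); print(round(t,2),(p*1000).round(1),'jaw',np.degrees(t+ang).round(1))
E
```

```text
mid [0.48401104 0.13631794] [0.48325487 0.1364954 ] piv [0.50394636 0.20920684] cat [0.46256337 0.06378396] 0.1511964574246943 ang -15.884763466335608 pin [0.47471283 0.13915831] jig -0.009720563896854556 0.00018695386837936593 knob [0.4922649  0.12431648] 0.08569031307413712
th0 0.14049375009791745
0.14 [493.8 125.4] jaw -8.3
0.25 [502.7 124.6] jaw -2.3
0.35 [511.6 124.7] jaw 3.7
0.45 [520.4 125.7] jaw 9.7
0.56 [529.1 127.7] jaw 15.7
0.66 [537.5 130.6] jaw 21.7
0.77 [545.6 134.3] jaw 27.7
0.87 [553.2 138.8] jaw 33.7
0.98 [560.4 144.1] jaw 39.7
1.08 [566.9 150.2] jaw 45.7
1.19 [572.8 156.9] jaw 51.7
1.29 [577.9 164.1] jaw 57.7
1.4 [582.2 171.9] jaw 63.7
1.5 [585.7 180.1] jaw 69.7
1.61 [588.4 188.6] jaw 75.7
1.71 [590.1 197.3] jaw 81.7
1.82 [590.9 206.2] jaw 87.7
1.92 [590.8 215.1] jaw 93.7
```

Request:
{"op": "carry_out", "data": {"plan": [[-1,-1,-40,0,-0.2],[-1,-1,-80,0,-0.2],[-1,-1,-110,0,-0.2],[-1,-1,-130,0,-0.2],[-1,-1,-138,0,-0.3],[-1,-1,-138,0,-0.45],[-1,-1,-138,0,-0.45]]}}

```text
t: 2.45
tool_pos: [0.4935, 0.1228, 0.0639]
eef_rot: [0.706, 0.046, 0.706, -0.046]
ft_force: [-0.4, 0.5, 0.5]
opening: 0.274
```

```bash
python3 - <<'E'
from h import *
im,d,s=snap('wrist','wrist2'); print(s['tool_pos'],s['opening'],s['ft_force'])
E
```

```text
[0.49353716 0.12278804 0.06388835] 0.27437384663321684 [-0.38406242  0.51234914  0.49838038]
```

View pics/wrist2.png

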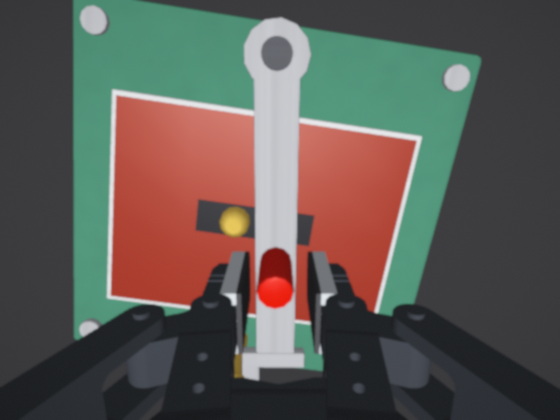

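Knob stands between the jaws at (275,280). I'll sweep along the arc.

Request:
{"op": "carry_out", "data": {"plan": [[8.9,-0.8,0,6,-0.45],[17.8,-0.7,0,12,-0.45],[26.6,0.3,0,18,-0.45],[35.3,2.3,0,24,-0.45],[43.7,5.2,0,30,-0.45],[51.8,8.9,0,36,-0.45],[59.4,13.4,0,42,-0.45],[66.6,18.7,0,48,-0.45],[73.1,24.8,0,54,-0.45],[79,31.5,0,60,-0.45]]}}

```text
t: 3.33
tool_pos: [0.5735, 0.1538, 0.0653]
eef_rot: [0.634, -0.314, 0.633, 0.313]
ft_force: [-0.6, -0.4, -0.1]
opening: 0.277
```

Request:
{"op": "carry_out", "data": {"plan": [[5.1,7.2,0,6,-0.45],[9.4,15,0,12,-0.45],[12.9,23.2,0,18,-0.45],[15.6,31.7,0,24,-0.45],[17.3,40.4,0,30,-0.45],[18.1,49.3,0,36,-0.45],[18,58.2,0,42,-0.45],[17,64,0,46,-0.45],[17,64,0,46,-0.45]]}}

```text
t: 4.08
tool_pos: [0.59, 0.2193, 0.0652]
eef_rot: [-0.462, 0.537, -0.46, -0.536]
ft_force: [-0.5, 0.7, -0.5]
opening: 0.277
```

```bash
python3 - <<'E'
from h import *
im,d,s=snap('wrist','wrist3'); print(s['tool_pos'],s['opening'],s['ft_force'])
snap('scene','scene3'); crop('scene3',310,170,130,110,6)
E
```

```text
[0.59003867 0.21929866 0.06524877] 0.27685628654421146 [-0.46136462  0.68800147 -0.48832266]
```

View pics/wrist3.png

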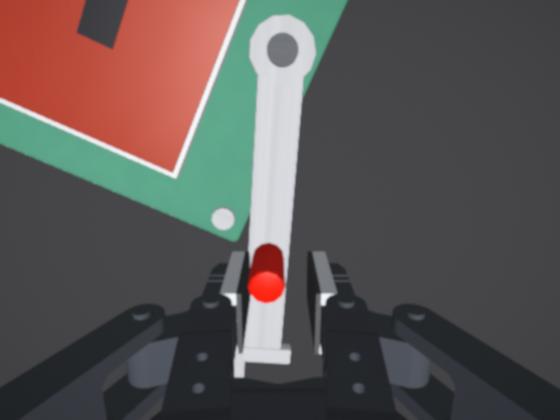

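View pics/scene3_c310_170.png

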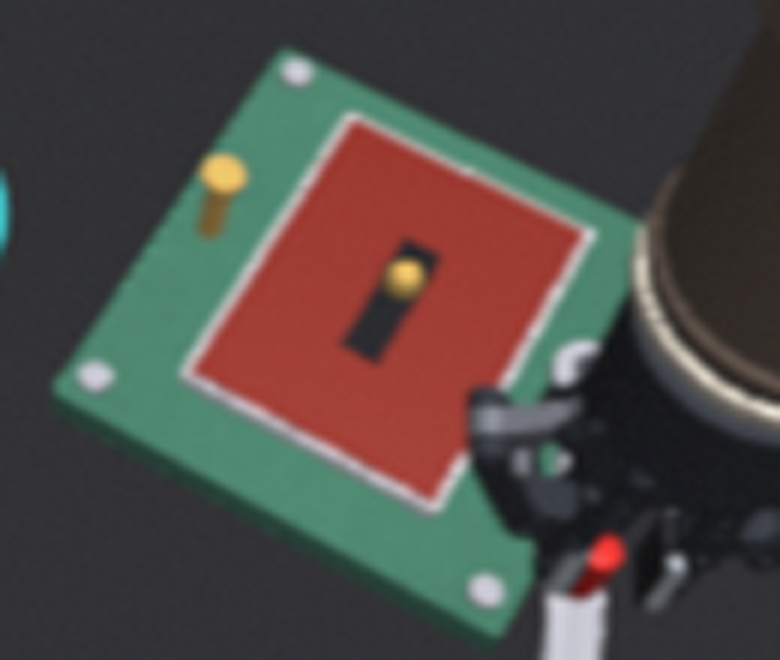

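The hasp now lies at about 1.85 rad along the jig's side and the pin is in clear view. I'll lift off and go above the cover.

Request:
{"op": "carry_out", "data": {"plan": [[0,0,40,0,-0.2],[0,0,80,0,0],[0,0,115,0,0],[0,0,140,0,0.1],[0,-40,140,-7,0.1],[2,-80,140,-14,0.1],[4,-120,140,-21,0.1],[8,-160,140,-28,0.1],[12,-200,140,-35,0.1],[14,-240,140,-42,0.1]]}}

```text
t: 5.02
tool_pos: [0.6033, -0.0248, 0.2044]
eef_rot: [0.625, -0.332, 0.624, 0.331]
ft_force: [0.6, 1.2, -0.2]
opening: 0.551
```

Request:
{"op": "carry_out", "data": {"plan": [[2,-40,0,-7,0.1],[6,-80,0,-14,0.1],[8,-120,0,-21,0.1],[12,-150,0,-28,0.1],[12,-171,0,-28,0.1],[12,-171,0,-28,0.1],[12,-171,0,-28,0.1]]}}

```text
t: 5.6
tool_pos: [0.6147, -0.1952, 0.2038]
eef_rot: [0.686, -0.172, 0.686, 0.172]
ft_force: [0.4, 0.8, 0.0]
opening: 0.549
```

```bash
python3 - <<'E'
from h import *
im,d,s=snap('wrist','wrist4'); print(s['tool_pos'],s['opening'],s['ft_force'])
hsv=cv2.cvtColor(im,cv2.COLOR_RGB2HSV)
m=cv2.inRange(hsv,(0,0,120),(180,60,255));k,l,st,c=cv2.connectedComponentsWithStats(m)
for i in range(1,k):
    if st[i,4]>1000: print('white',c[i],st[i],onz('wrist',*c[i],.02,s).round(4))
m=cv2.inRange(hsv,(8,170,100),(20,255,255));k,l,st,c=cv2.connectedComponentsWithStats(m)
for i in range(1,k):
    if st[i,4]>60: print('or',c[i],st[i],onz('wrist',*c[i],.056,s).round(4),onz('wrist',*c[i],.038,s).round(4))
E
```

```text
[ 0.61474201 -0.19523678  0.20382267] 0.5488325007516031 [0.44248282 0.83787403 0.00291708]
white [80.13803476 84.89956551] [  35   44   92   83 5984] [ 0.4327 -0.2026  0.02  ]
white [280.66870639 172.84691358] [ 224  117  114  113 9315] [ 0.6138 -0.1894  0.02  ]
or [374.84269663  41.41947566] [367  22  27  31 267] [ 0.6243 -0.0675  0.056 ] [ 0.627  -0.0634  0.038 ]
or [280.69354839 170.30645161] [269 166  25  14 124] [ 0.6093 -0.1813  0.056 ] [ 0.611  -0.1843  0.038 ]
or [237.66968326 318.6719457 ] [224 307  25  30 442] [ 0.6387 -0.3158  0.056 ] [ 0.6422 -0.3271  0.038 ]
```

View pics/wrist4.png

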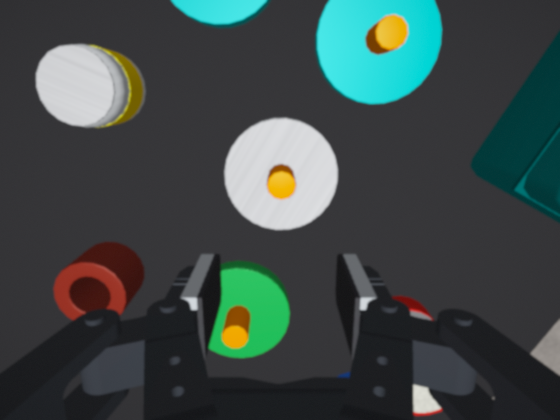

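The cover disc is centred at (281,173) and its grip top at (281,184), giving a position of about (0.614, -0.190). Descending to grasp.

Request:
{"op": "carry_out", "data": {"plan": [[0,5,-40,0,0.1],[0,5,-80,0,0.1],[0,5,-120,0,0.1],[0,5,-150,0,0.1],[0,5,-168,0,0.1],[0,5,-175,0,0.1],[0,5,-177,0,0.1]]}}

```text
t: 6.23
tool_pos: [0.6147, -0.1864, 0.0255]
eef_rot: [0.685, -0.174, 0.686, 0.175]
ft_force: [-0.5, 0.2, 0.7]
opening: 0.548
```

Request:
{"op": "carry_out", "data": {"plan": [[0,0,0,0,-0.2],[0,0,0,0,-0.6],[0,0,0,0,-1],[0,0,0,0,-1],[0,0,0,0,-1],[0,0,0,0,-1]]}}

```text
t: 6.73
tool_pos: [0.6163, -0.1876, 0.0284]
eef_rot: [0.686, -0.174, 0.684, 0.174]
ft_force: [-1.4, 1.9, 7.3]
opening: 0.259
```

```bash
python3 - <<'E'
from h import *
im,d,s=snap('wrist','wrist5'); print(s['tool_pos'],s['opening'],s['ft_force'])
E
```

```text
[ 0.6163288  -0.18760461  0.02835879] 0.2590217996597212 [-1.40899868  1.90516228  7.27042671]
```

View pics/wrist5.png

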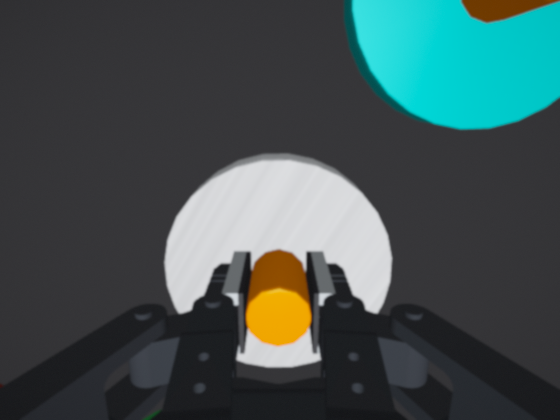

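The grip is held centrally between the pads at column 279. I'll lift it and measure the cover's offset from the TCP.

Request:
{"op": "carry_out", "data": {"plan": [[0,0,10,0,-1],[0,0,30,0,-1],[0,0,70,0,-1],[0,0,110,0,-1],[0,0,120,0,-1],[0,0,120,0,-1]]}}

```text
t: 7.28
tool_pos: [0.6177, -0.188, 0.1512]
eef_rot: [0.688, -0.175, 0.683, 0.173]
ft_force: [0.4, -0.0, -3.6]
opening: 0.262
```

```bash
python3 - <<'E'
from h import *
im,d,s=snap('wrist','wrist6'); print(s['tool_pos'],s['opening'],s['ft_force'])
hsv=cv2.cvtColor(im,cv2.COLOR_RGB2HSV)
m=cv2.inRange(hsv,(8,170,100),(25,255,255));k,l,st,c=cv2.connectedComponentsWithStats(m)
for i in range(1,k):
    if st[i,4]>300: print('or',c[i],st[i])
for n in('scene','side'): snap(n,n+'6')
crop('side6',200,100,140,110,5)
E
```

```text
[ 0.61767899 -0.1879652   0.15122396] 0.26187465473758004 [ 0.41786928 -0.03370538 -3.5784379 ]
or [400.1215733   29.44040524] [ 375    6   50   46 1678]
or [92.21927711 90.12048193] [  59   45   49   91 1245]
or [278.01227245 299.34833299] [ 245  251   67   94 4889]
```

View pics/wrist6.png

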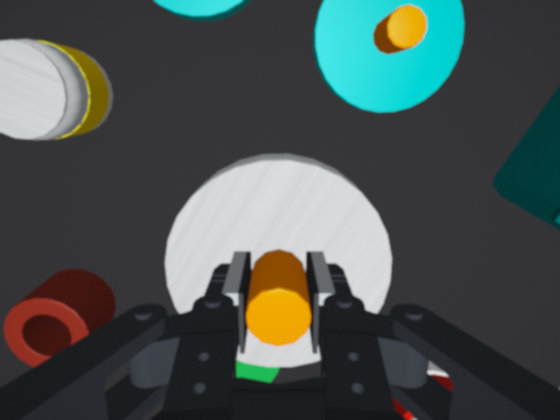

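View pics/side6_c200_100.png

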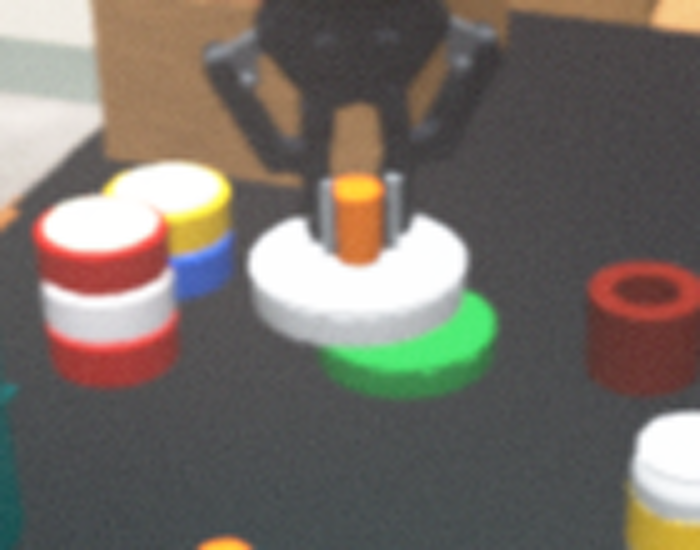

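```bash
python3 - <<'E'
from h import *
z=np.load('pics/wrist6.npz'); s={'tool_pos':z['pos'],'eef_rot':z['rot']}; q=z['rot']; M=R.from_quat([q[1],q[2],q[3],q[0]]).as_matrix(); print(M.round(4))
T=z['pos']
im=z['im'];hsv=cv2.cvtColor(im,cv2.COLOR_RGB2HSV); print([hsv[r,279].tolist() for r in (255,270,278,284,300,330,343,347)])
m=cv2.inRange(hsv,(8,170,225),(30,255,255)); k,l,st,c=cv2.connectedComponentsWithStats(m)
i=1+np.argmax(st[1:,4]); print(st[i],c[i]); print('griptop rel', onz('wrist',*c[i],T[2]+.0276,s)-T, )
# plate rim edge: white mask, fit circle on plate top plane
w=cv2.inRange(hsv,(0,0,190),(180,40,255)); k,l,st,c=cv2.connectedComponentsWithStats(w); 
print([(st[j].tolist()) for j in range(1,k) if st[j,4]>3000])
j=l[220,279]; pts=[]
for r in range(165,262,4):
    xs=np.where(l[r]==j)[0]
    if len(xs): pts+= [(xs[0],r),(xs[-1],r)]
for h in(-.0084,):
    P=np.array([onz('wrist',u,v,T[2]+h,s)[:2] for u,v in pts])
    A=np.c_[2*P,np.ones(len(P))]; x=np.linalg.lstsq(A,(P**2).sum(1),rcond=None)[0]; print('disc',x[:2]-T[:2],'R',np.sqrt(x[2]+x[0]**2+x[1]**2))
n=np.load('pics/side6.npz')
E
```

```text
[[ 0.0074 -0.4769  0.8789]
 [-0.0017  0.8789  0.4769]
 [-1.     -0.005   0.0057]]
[[16, 255, 140], [16, 255, 142], [16, 255, 143], [16, 255, 145], [22, 255, 241], [21, 255, 240], [21, 255, 240], [8, 14, 218]]
[ 247  289   63   56 2706] [277.99482631 316.74759793]
griptop rel [ 0.00100903 -0.00252998  0.0276    ]
[[0, 41, 65, 97, 5198], [166, 160, 225, 152, 20434]]
disc [ 0.00135971 -0.00278522] R 0.04900980622109233
```

The cover's axis is (+1.2, -2.6) mm from the TCP and it sits level. I'll carry it above the pin.

Request:
{"op": "carry_out", "data": {"plan": [[-10,22,0,0,-1],[-22,50,0,0,-1],[-37,85,0,0,-1],[-52,120,0,0,-1],[-67,154,0,0,-1],[-82,188,0,0,-1],[-97,223,0,0,-1],[-112,258,0,0,-1],[-128,294,0,0,-1],[-138,317,0,0,-1]]}}

```text
t: 8.27
tool_pos: [0.474, 0.1322, 0.1449]
eef_rot: [0.684, -0.175, 0.686, 0.176]
ft_force: [1.2, 0.9, -3.5]
opening: 0.261
```

Request:
{"op": "carry_out", "data": {"plan": [[-6,14,0,0,-1],[-6,14,-10,0,-1],[-6,14,-25,0,-1],[-6,14,-40,0,-1],[-6,14,-50,0,-1],[-6,14,-50,0,-1],[-6,14,-50,0,-1]]}}

```text
t: 8.85
tool_pos: [0.4705, 0.1424, 0.0952]
eef_rot: [0.684, -0.174, 0.686, 0.174]
ft_force: [-0.7, 0.0, -2.5]
opening: 0.264
```

```bash
python3 - <<'E'
from h import *
im,d,s=snap('wrist','wrist7'); print(s['tool_pos'],s['opening'],s['ft_force'])
for n in('scene','side'): snap(n,n+'7')
crop('side7',200,200,160,130,5)
E
```

```text
[0.4704931  0.14239613 0.09524308] 0.263750238847428 [-0.70546406  0.02610242 -2.5041774 ]
```

View pics/side7_c200_200.png

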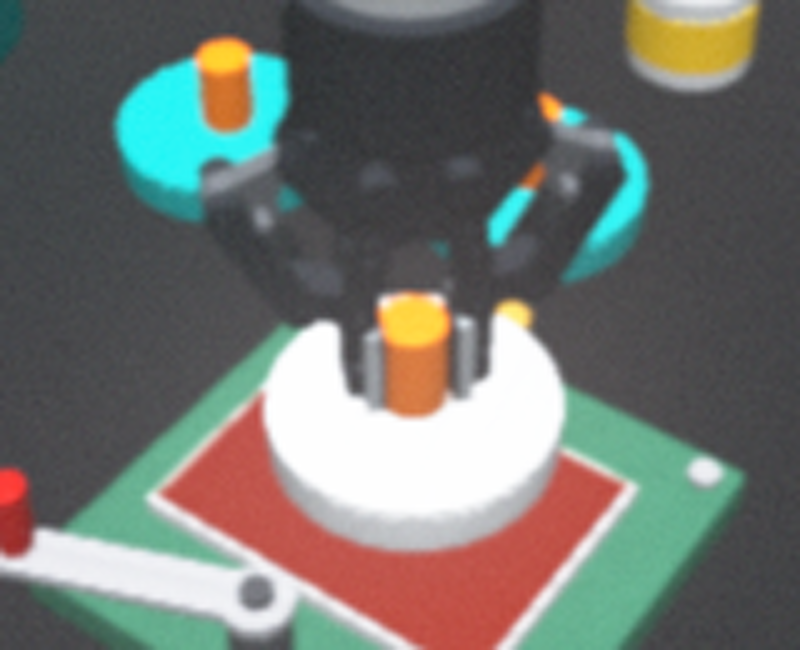

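Command +3 mm in x to centre on the pin, then lower to just above the pin top.

Request:
{"op": "carry_out", "data": {"plan": [[3,0.5,-10,0,-1],[3,0.5,-18,0,-1],[3,0.5,-21,0,-1],[3,0.5,-21,0,-1],[3,0.5,-21,0,-1]]}}

```text
t: 9.42
tool_pos: [0.4739, 0.1436, 0.075]
eef_rot: [0.685, -0.174, 0.686, 0.174]
ft_force: [0.2, 0.6, -2.7]
opening: 0.26
```

Request:
{"op": "carry_out", "data": {"plan": [[0,0,-2,0,-1],[0,0,-4,0,-1],[0,0,-6,0,-1],[0,0,-6,0,-1]]}}

```text
t: 9.75
tool_pos: [0.4741, 0.1435, 0.069]
eef_rot: [0.685, -0.174, 0.685, 0.174]
ft_force: [-0.1, -0.1, -3.8]
opening: 0.263
```

Underside at about 41 mm with no contact force, so the pin is apparently entering the hole. Continuing down.

Request:
{"op": "carry_out", "data": {"plan": [[0,0,-1.5,0,-1],[0,0,-3,0,-1],[0,0,-3,0,-1],[0,0,-3,0,-1]]}}

```text
t: 10.08
tool_pos: [0.4739, 0.1433, 0.0661]
eef_rot: [0.685, -0.174, 0.686, 0.174]
ft_force: [-0.5, -0.9, -3.4]
opening: 0.258
```

Request:
{"op": "carry_out", "data": {"plan": [[0,0,-1.5,0,-1],[0,0,-3,0,-1],[0,0,-3,0,-1],[0,0,-3,0,-1]]}}

```text
t: 10.42
tool_pos: [0.4738, 0.1432, 0.063]
eef_rot: [0.685, -0.174, 0.686, 0.174]
ft_force: [-2.1, -1.7, -5.3]
opening: 0.259
```

Request:
{"op": "carry_out", "data": {"plan": [[0,0,-1,0,-1],[0,0,-2,0,-1],[0,0,-2,0,-1],[0,0,-2,0,-1]]}}

```text
t: 10.75
tool_pos: [0.4739, 0.1433, 0.0613]
eef_rot: [0.685, -0.174, 0.686, 0.174]
ft_force: [-3.6, -3.9, -0.5]
opening: 0.266
```

Request:
{"op": "carry_out", "data": {"plan": [[0,0,-1,0,-1],[0,0,-2,0,-1],[0,0,-3,0,-1],[0,0,-3,0,-1],[0,0,-3,0,-1]]}}

```text
t: 11.17
tool_pos: [0.4739, 0.1432, 0.0586]
eef_rot: [0.685, -0.174, 0.686, 0.174]
ft_force: [-6.9, -5.1, 7.0]
opening: 0.263
```

It has seated and the springs are starting to sink. The side load (-7, -5 N) shows a slight misalignment, so I'll relieve it and press.

Request:
{"op": "carry_out", "data": {"plan": [[-1,-0.8,0,0,-1],[-1,-0.8,-1,0,-1],[-1,-0.8,-2,0,-1],[-1,-0.8,-3,0,-1],[-1,-0.8,-3,0,-1],[-1,-0.8,-3,0,-1]]}}

```text
t: 11.67
tool_pos: [0.4739, 0.1432, 0.0571]
eef_rot: [0.686, -0.174, 0.685, 0.174]
ft_force: [-7.4, -4.9, 26.2]
opening: 0.261
```

```bash
python3 - <<'E'
from h import *
for n in('scene','side','wrist'): im,d,s=snap(n,n+'8')
print(s['tool_pos'],s['opening'],s['ft_force'],s['ft_torque'])
q=s['eef_rot'];print(R.from_quat([q[1],q[2],q[3],q[0]]).as_matrix().round(3))
crop('side8',200,220,160,130,5)
E
```

```text
[0.47389213 0.14320285 0.05708515] 0.2578938293876641 [-7.24460918 -4.35448488 25.49613405] [-1.24692575  1.86125038 -0.05860937]
[[ 0.002 -0.477  0.879]
 [-0.     0.879  0.477]
 [-1.    -0.001  0.002]]
```

View pics/side8_c200_220.png

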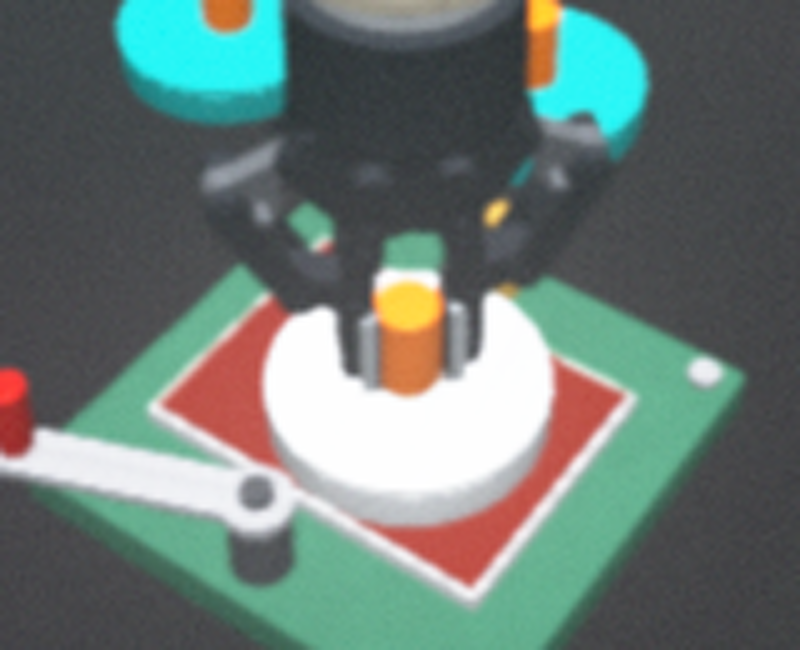

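View pics/wrist8.png

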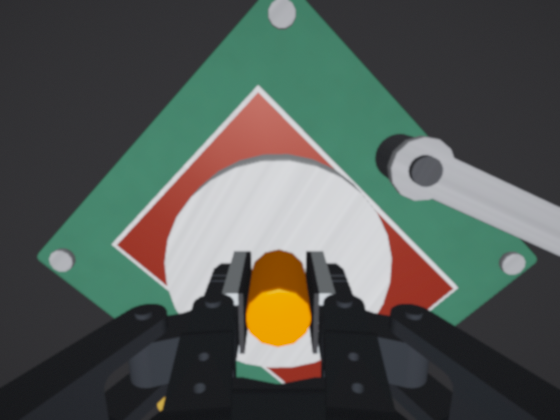

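The cover lies flat and level, 26 N down with the underside at about 29 mm (the stop). I'll hold a few rows to check it's steady, then hand in.

Request:
{"op": "carry_out", "data": {"plan": [[0,0,0,0,-1],[0,0,0,0,-1],[0,0,0,0,-1],[0,0,0,0,-1],[0,0,0,0,-1],[0,0,0,0,-1]]}}

```text
t: 12.32
tool_pos: [0.4739, 0.1432, 0.0571]
eef_rot: [0.686, -0.174, 0.685, 0.174]
ft_force: [-8.5, -5.8, 25.2]
opening: 0.263
```

```bash
python3 - <<'E'
from h import *
s=robot.get_state(); print(s['tool_pos'],s['opening'],s['ft_force'],abs(s['qd']).max())
if s['ft_force'][2]>15 and s['ft_force'][2]<60: print(robot.hand_in())
E
```

```text
[0.47388259 0.14319813 0.05708008] 0.2631084958100641 [-8.49771161 -5.83843601 25.20051432] 0.0008661122677546245
the job is handed in; nothing more can be done
None
```

I swung the hasp to about 1.85 rad and lowered the cover straight onto the pin, at about jig x = -10 mm, without needing to slide it to search. I handed the job in with the cover still gripped and pressed down, at about 12.3 s on the clock.

- **Pressed down:** the last reading showed a steady 25 N upward on the tool and a TCP height of 57.1 mm. That puts the cover's underside at about 29 mm, which matches the platen on its stop (5 mm down).
- **Level and still:** the hand was vertical to within about 0.002 rad and the arm was at rest. In the last pictures the cover looked flat on the platen and the hasp was clear of it.
- **Roll, tin and look-alikes:** I never touched them, and the carry path passed above or clear of them.
- **One check that disagreed:** a side load of about 10 N (-8.5, -5.8 N) stayed on the tool while pressing. A correction of about 1 mm did not relieve it, so the cover probably sits slightly against one side of the pin or friction is holding it. I left it because it was steady and far below the limits.

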